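# Close up the terminal row on the rail

### The job

Four terminal blocks stand in a touching row on the mounting rail. Push the whole row along the rail as one train, from its free end, until it sits packed tight against the tall screwed end bracket. Do not grip the blocks, lift them off the rail or let gaps open in the row, and leave the other things on the bench where they are.

Things in the scene. Friction and masses are not known exactly. Their poses are not given: they have to be found in the camera images.
- panel: Fixed white-painted sheet-metal plate flat on the bench, 220 (its x) by 360 (its y) by 3 mm; origin: centre of its underside, z up. A steel rail 35 mm wide, 300 mm long runs along its y axis through the centre, its top 18 mm above the bench. A grey wiring duct 33 mm wide, 320 mm long, reaching 45 mm above the bench runs parallel to it, centred at x = -88 mm.
- rail_mid (a point): Middle of the rail, on its top plane; y along the rail, x across it.
- end_stop: Tall steel end bracket with a screw in its top, clamped immovably on one end of the rail (which end varies). 14 mm thick along the rail, 50 mm wide across, 50 mm high above the rail's top (54 mm with the screw). Origin: its centre on the plane of the rail's top, 143 mm along the rail from the rail's middle.
- rail_cap: Low black plastic cap closing the other end of the rail, 14 mm long, 41 mm wide, flush with the rail's top, fixed. Origin: its centre on the plane of the rail's top, 143 mm from the rail's middle.
- block_a: Grey terminal block, one of four alike, touching (gaps under 1 mm), in order a, b, c, d towards the rail's +y. Along the rail (its y) 20 mm thick with flat faces, across (its x) 62 mm, 44 mm tall above the rail (40 mm wide above 30 mm). Rides loose on the rail; skirts hang 9 mm over its edges, 1 mm play. About 90 g. Origin: centre of its footprint, at the height of the rail's top; z up.
- block_b: Grey terminal block, one of four alike, touching (gaps under 1 mm), in order a, b, c, d towards the rail's +y. Along the rail (its y) 20 mm thick with flat faces, across (its x) 62 mm, 44 mm tall above the rail (40 mm wide above 30 mm). Rides loose on the rail; skirts hang 9 mm over its edges, 1 mm play. About 90 g. Origin: centre of its footprint, at the height of the rail's top; z up.
- block_c: Grey terminal block, one of four alike, touching (gaps under 1 mm), in order a, b, c, d towards the rail's +y. Along the rail (its y) 20 mm thick with flat faces, across (its x) 62 mm, 44 mm tall above the rail (40 mm wide above 30 mm). Rides loose on the rail; skirts hang 9 mm over its edges, 1 mm play. About 90 g. Origin: centre of its footprint, at the height of the rail's top; z up.
- block_d: Grey terminal block, one of four alike, touching (gaps under 1 mm), in order a, b, c, d towards the rail's +y. Along the rail (its y) 20 mm thick with flat faces, across (its x) 62 mm, 44 mm tall above the rail (40 mm wide above 30 mm). Rides loose on the rail; skirts hang 9 mm over its edges, 1 mm play. About 90 g. Origin: centre of its footprint, at the height of the rail's top; z up.
- screwdriver: Bystander: loose screwdriver, 170 mm long, lying on the plate about 80 mm from the rail's centre line (+x side), roughly parallel to the rail; under 35 mm high.
- contactor: Bystander: loose small contactor, 45 x 50 x 46 mm, standing on the plate about 80 mm from the rail's centre line (+x side); origin at the centre of its underside.
- servo_motor: Bystander: black servo motor lying on the bench to the robot's left, about 200 x 90 x 100 mm, 2.5 kg; origin at its underside.
- ferrule_jar: Bystander: closed jar, 60 mm across, 70 mm tall, on the bench to the robot's right; origin at the centre of its underside.

How it is judged:
At the end, for the whole second after the job is handed in: All four blocks sit upright (within 0.08 rad) and seated on the rail (within 3 mm in height, 4 mm sideways), at rest, with the centre of every block within 80.5 mm of the bracket's centre: packed perfectly, the farthest is 77 mm away, so all gaps together come to under 3.5 mm (horizontal distance between each of block_a, block_b, block_c, block_d and end_stop below 0.0805 m and x of block_a in the frame of panel between -0.004 and 0.004 m and z of block_a in the frame of panel between 0.015 and 0.021 m and angle between each of block_a, block_b, block_c, block_d's own z axis and vertical below 0.08 rad and linear speed of each of block_a, block_b, block_c, block_d below 0.01 m/s and x of block_b in the frame of panel between -0.004 and 0.004 m and z of block_b in the frame of panel between 0.015 and 0.021 m and x of block_c in the frame of panel between -0.004 and 0.004 m and z of block_c in the frame of panel between 0.015 and 0.021 m and x of block_d in the frame of panel between -0.004 and 0.004 m and z of block_d in the frame of panel between 0.015 and 0.021 m); the robot touches nothing.
It fails at once if a block is lifted off the rail by more than 8 mm or tipped by more than 0.35 rad (z of any of block_a, block_b, block_c, block_d in the frame of panel above 0.026 m or angle between any of block_a, block_b, block_c, block_d's own z axis and vertical above 0.35 rad).
It fails at once if a gap of more than 8 mm opens between neighbouring blocks (distance between block_a and block_b above 0.028 m or distance between block_b and block_c above 0.028 m or distance between block_c and block_d above 0.028 m).
It fails at once if a block is gripped: the fingers bear on it (over 1 N) while the grasp point between them is within 10 mm of the block's centre, seen from above ((contact force between the fingers and block_a above 1 N and horizontal distance between the grasp point and block_a below 0.01 m) or (contact force between the fingers and block_b above 1 N and horizontal distance between the grasp point and block_b below 0.01 m) or (contact force between the fingers and block_c above 1 N and horizontal distance between the grasp point and block_c below 0.01 m) or (contact force between the fingers and block_d above 1 N and horizontal distance between the grasp point and block_d below 0.01 m)).
It fails at once if a bystander (screwdriver, contactor, motor, jar) is moved by more than 15 mm (distance of any of screwdriver, contactor, servo_motor, ferrule_jar from where it was at the start of the episode above 0.015 m).
It also fails if it takes over 38 s, if anything falls off the work surface, if the arm or the gripper's body presses on something with over 40 N, if the wrist force passes 120 N, or if a joint passes its speed limit or range.

### The arm

A 7-joint arm with a two-finger parallel gripper is mounted at the origin on the work surface. World frame = base frame: x ahead of the robot, y to its left, z up, the work surface at z = 0. Lengths are in m, angles in rad, forces in N, time in s.
With the tool pointing down it reaches from about 0.4 to 0.9 m from the base axis. Payload 5.5 kg.
Tool frame: the origin (TCP) lies at the very end of the fingers, on their centre line; the grasp point (between the pads) lies 19 mm behind it; z points along the fingers, y is the direction in which the jaws open and shut (so a half turn about z gives the same grasp; the last joint's range is limited). The gripper opens to 92 mm and grips with 3 to 60 N. Pads are 19 mm wide; open, the fingers measure 130 mm over their backs; the gripper's body (75 mm by 190 mm) begins 47 mm behind the grasp point.
Start: joints at [-0.899, 0.501, -0.427, 1.55, 0.221, 1.138, -0.21], TCP at [0.258, 0.596, 0.227] pointing down, gripper open.
Joint ranges: [-2.88, 2.88], [-0.31, 2.03], [-1.54, 1.56], [0.2, 2.42], [-1.41, 4.55], [0.19, 2.02], [-2.57, 2.57]. Speed limits (rad/s): [2.57, 2.57, 3.14, 3.14, 3.14, 3.14, 3.14].

### API

Orientations are given as a unit quaternion [w, x, y, z].
In Python, from cell import arm, state, camera gives the robot as it stands. Calls block until the motion is done:
- arm.move_pose(position, orientation): joint-space move of the TCP to a pose.
- arm.movel(position, rotation=None, rate=0.15): straight line of the TCP; rotation=None keeps the orientation; rate is the mean speed in m/s.
- arm.move_joints(angles): joint-space move.
- arm.gripper_to(opening, strength=None): finger opening in m; strength is the grip in N (None keeps the last); returns when the fingers have stopped.
- arm.hold(seconds).
- arm.solve_ik(position, orientation): joint angles nearest the present ones, or None.
- state(): the state.
- camera(name): name is "scene" or "side" or "wrist"; returns a dict with "image" (400x640x3 uint8, red, green, blue), "fovy" (degrees; the focal length in pixels is half the picture's height over the tangent of half this angle, whatever the lens; pixels are square), "cx", "cy" (the principal point, pixels), "origin" and "attitude" of the camera in the world. Camera axes: x right, y down, z forward; pixel columns grow to the right and rows downward; lengths in m; the calibration is good to about 2 mm. A picture is of the moment at which its call begins. There is no depth.
A pose or a line that the arm cannot do raises arm.Unreachable and nothing moves.
- arm.finish_job(): hands the job in, once; it reports no verdict.
The state is a dict: "time_s": time; "joint_pos": joint angles; "qvel": joint speeds; "joint_efforts": joint torques, N m; "tcp_pos": TCP position; "tcp_rot": TCP orientation; "ft_force": force on the tool from outside, world axes, zero at the start; "wrist_torque": the same for the moment, N m; "width": finger opening in m.
Only numpy, scipy, OpenCV 4.12 (cv2) and the standard library are available. Lean on these libraries where they do the work, as an engineer would, in place of code of your own. Each camera call takes 0.05 s, during which the arm holds its last target. There are 200 camera calls.

## Working session

There is one attempt and no reset: what is moved stays moved. The work goes in short steps, each a Python script; the robot and the scene stay as the last script left them, time stands still between calls to the robot, and variables do not carry over. Pictures are saved under pics/ and viewed, about 8 in all and at most 12, crops included, and the job is handed in when it is done.

```bash
mkdir -p pics
python3 - <<'E'
from cell import arm,state,camera
import cv2,json
s=state();print(s)
for n in("scene","side","wrist"):
    c=camera(n);cv2.imwrite(f"pics/{n}0.png",c["image"][:,:,::-1])
    print(n,c["fovy"],c["cx"],c["cy"],c["origin"],c["attitude"])
E
```

```text
{'time_s': 0.0, 'joint_pos': array([-0.89876568,  0.50184642, -0.4268061 ,  1.55145404,  0.22081015,
        1.13828188, -0.21029825]), 'qvel': array([ 0.0002512 ,  0.00134068,  0.00040157,  0.00040798, -0.00147499,
       -0.00210099,  0.00057325]), 'joint_efforts': array([ 4.64266413e-04, -5.66583180e+01, -5.81598982e+00, -2.79108006e+01,
       -6.87160646e-02,  3.09227931e-02,  1.92198636e-04]), 'tcp_pos': array([0.25815486, 0.5957762 , 0.22567888]), 'tcp_rot': array([-2.28467612e-04,  2.02958005e-01,  9.79186968e-01, -9.37236681e-04]), 'ft_force': array([0.22968579, 0.2869586 , 0.17993097]), 'wrist_torque': array([ 0.0389258, -0.0298472,  0.0284046]), 'width': 0.0920434911879424}
scene 44.27925521715219 322.04644494709726 193.47485129927296 [ 0.94863958 -0.46700183  1.11228222] [-0.23700429  0.91336527  0.3200593  -0.08458657]
side 42.863481709511106 321.63334732489795 201.30385761221572 [ 0.13732775 -0.7536111   1.055439  ] [-0.33516918  0.90535288 -0.24376337  0.09261323]
wrist 68.28627707451818 315.7263973245788 203.4327902158489 [0.18163614 0.62965278 0.38238421] [0.12977272 0.8257136  0.54245942 0.08422511]
```

View pics/scene0.png

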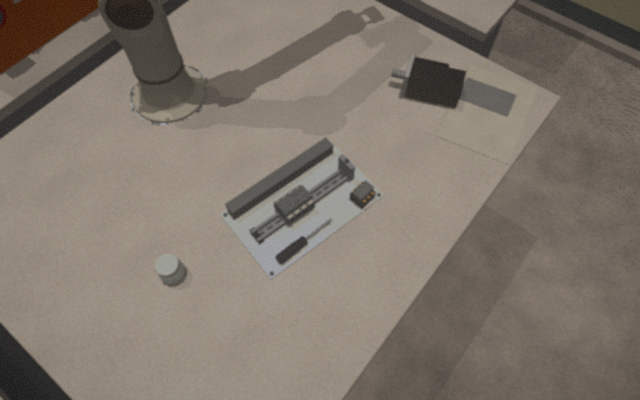

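View pics/side0.png

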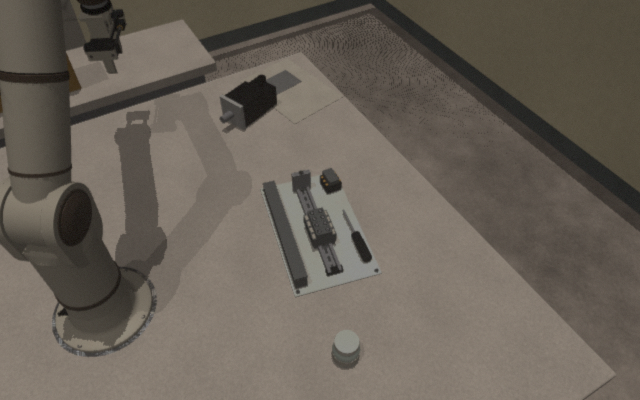

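The bracket is at the rail's far (+y) end at scene pixel (346,168), the row is around (295,205), and the low cap is at (258,235). The duct is on the robot side, with the contactor (362,193) and screwdriver (303,242) on the outer side. Next I cast rays for a rough pose.

```bash
cat > h.py <<'E'
from cell import arm,state,camera
import numpy as np,cv2
from scipy.spatial.transform import Rotation as R
def rot(q): return R.from_quat(q,scalar_first=True)
def ray(c,px):
    f=200/np.tan(np.radians(c["fovy"])/2)
    px=np.atleast_2d(px)
    d=np.c_[(px[:,0]-c["cx"])/f,(px[:,1]-c["cy"])/f,np.ones(len(px))]
    return np.array(c["origin"]),rot(c["attitude"]).apply(d)
def plane(c,px,z):
    o,d=ray(c,px); return o+d*((z-o[2])/d[:,2])[:,None]
def proj(c,P):
    f=200/np.tan(np.radians(c["fovy"])/2)
    p=rot(c["attitude"]).inv().apply(np.atleast_2d(P)-c["origin"])
    return p[:,:2]/p[:,2:]*f+[c["cx"],c["cy"]]
E
python3 - <<'E'
from h import *
c=camera("scene");s=camera("side")
print(plane(c,[(224,214),(272,275),(381,194)],.003).round(4)) # panel corners
print(plane(s,[(297,293),(379,270)],.003).round(4))
print("cap",plane(c,[(258,235)],.018),plane(s,[(334,269)],.018))
print("bracket top",plane(c,[(346,160)],.068),plane(s,[(301,175)],.068))
print(rot(state()["tcp_rot"]).as_matrix().round(3))
t=state();w=camera("wrist");T=rot(t["tcp_rot"])
print("wristcam in tool",T.inv().apply(w["origin"]-t["tcp_pos"]),(T.inv()*rot(w["attitude"])).as_matrix().round(3))
E
```

```text
[[ 0.4031 -0.1867  0.003 ]
 [ 0.6051 -0.2321  0.003 ]
 [ 0.6796  0.1078  0.003 ]]
[[ 0.403  -0.1912  0.003 ]
 [ 0.6068 -0.2352  0.003 ]]
cap [[ 0.51534825 -0.1800399   0.018     ]] [[ 0.50783661 -0.18582829  0.018     ]]
bracket top [[0.56928027 0.09935605 0.068     ]] [[0.56748497 0.08577098 0.068     ]]
[[-0.918  0.397 -0.   ]
 [ 0.397  0.918 -0.001]
 [ 0.    -0.001 -1.   ]]
wristcam in tool [ 0.08367877  0.00033301 -0.15660024] [[ 0.    -0.952 -0.306]
 [ 1.     0.     0.   ]
 [-0.    -0.306  0.952]]
```

```bash
cat >> h.py <<'E'
C0=np.array([.541,-.040]);TH=np.arctan2(.0745,.34)
u=np.array([np.sin(TH),np.cos(TH)]);w=np.array([u[1],-u[0]])
def quat(s=1):
    x=np.r_[s*u,0];z=np.array([0,0,-1.])
    return R.from_matrix(np.c_[x,np.cross(z,x),z]).as_quat(scalar_first=True)
def pt(v,z,l=0,C=C0): return np.r_[C+v*u+l*w,z]
E
python3 - <<'E'
from h import *
for s in(1,-1):
    print(s,[arm.solve_ik(pt(v,z),quat(s)) for v,z in((-.06,.32),(-.15,.025),(.05,.025))])
s=1 if arm.solve_ik(pt(.05,.025),quat(1)) is not None else -1
arm.gripper_to(0.0)
for i,v in enumerate((-.06,-.11)):
    arm.move_pose(pt(v,.32),quat(s)); c=camera("wrist")
    cv2.imwrite(f"pics/w{i}.png",c["image"][:,:,::-1]); np.save(f"w{i}.npy",c,allow_pickle=True)
print(s,state()["time_s"],state()["width"],state()["tcp_pos"])
E
```

```text
1 [array([-0.02364731,  0.18565291,  0.18283439,  1.73557645, -0.03569871,
        1.22359277, -0.04744373]), array([ 0.11547476,  0.57575855,  0.23307694,  1.97073808, -0.21851542,
        0.61887057,  0.27525621]), array([-0.1064469 ,  0.57702153,  0.05243046,  1.9414792 , -0.04893024,
        0.62428831, -0.23849013])]
-1 [array([ 1.169127  ,  0.57760442, -1.4570965 ,  1.70089571,  0.58298325,
        1.39985344,  2.54797312]), array([-0.58437945,  1.17916572,  1.34740842,  1.99117134, -1.2849434 ,
        1.2210009 , -2.04584464]), array([ 0.34108271,  0.63916914, -0.51684912,  1.92571459,  0.47559291,
        0.69944491,  2.46357902])]
1 4.8167 0.0002872916823136616 [ 0.51752773 -0.14736582  0.31991027]
```

View pics/w0.png

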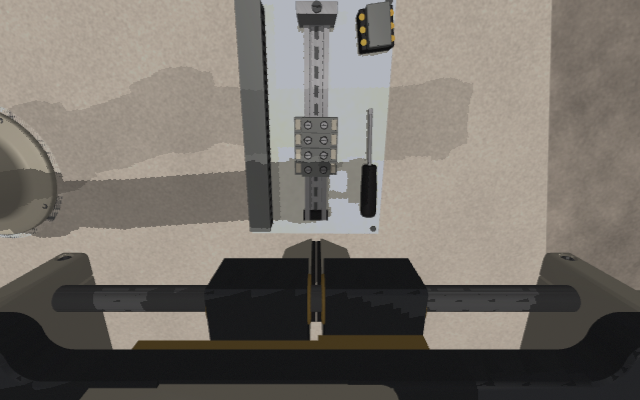

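View pics/w1.png

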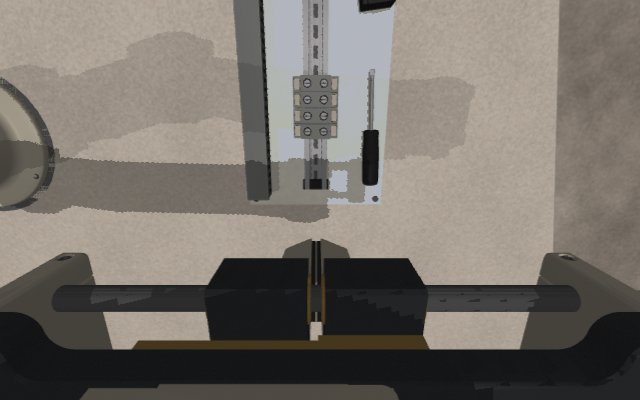

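The row spans rows 117–175 in w0 and 75–138 in w1. The cap is at (316,214) and (316,184), and the bracket's front foot is at about row 28 in w0. The rail looks centred and vertical in the image, so the heading is right. Next I triangulate.

Run:
```python
from h import *
W=[np.load(f"w{i}.npy",allow_pickle=True).item() for i in(0,1)]
def tri(a,b):
    (o1,d1),(o2,d2)=ray(W[0],a),ray(W[1],b);d1=d1[0];d2=d2[0]
    t=np.linalg.lstsq(np.c_[d1,-d2],o2-o1,rcond=None)[0]
    return (o1+t[0]*d1+o2+t[1]*d2)/2
def loc(P): q=P[:2]-C0; return np.r_[q@u,q@w,P[2]].round(4)
for n,a,b in(("far screws",(315.5,125),(315,83)),("near screws",(315.5,170),(315.5,131)),("cap",(316.5,214.5),(316,184)),("panel corner",(377,233),(382,205.5))):
    print(n,loc(tri(a,b)))
print("on planes (v,l,z):")
for n,i,p,z in(("cap",0,(316.5,214.5),.018),("cap",1,(316,184),.018),("bracket foot",0,(316.5,28),.018),("near top",0,(316,175),.062),("near top",1,(316,138),.062),("far top",0,(316,117),.062),("far top",1,(316,76),.062)):
    print(n,loc(plane(W[i],p,z)[0]))
s=camera("side")
g=cv2.resize(s["image"][150:310,240:400],None,fx=3.75,fy=3.75,interpolation=cv2.INTER_CUBIC)
z=cv2.resize(W[1]["image"][60:210,280:350],None,fx=4,fy=4,interpolation=cv2.INTER_CUBIC)
cv2.imwrite("pics/z.png",z[:,:,::-1])
```

```text
far screws [ 0.0041 -0.0009  0.0605]
near screws [-0.0566 -0.0006  0.0682]
cap [-0.1459  0.0006  0.0047]
panel corner [-0.192   0.1149 -0.0223]
on planes (v,l,z):
cap [-0.1411  0.0011  0.018 ]
cap [-1.426e-01  1.000e-04  1.800e-02]
bracket foot [0.1306 0.0002 0.018 ]
near top [-0.0651  0.      0.062 ]
near top [-0.0664  0.0002  0.062 ]
far top [ 0.0146 -0.0002  0.062 ]
far top [0.0124 0.0004 0.062 ]
```

View pics/z.png

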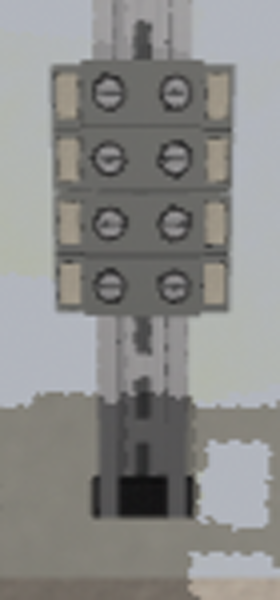

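The row runs v = -0.066 to +0.013 along the rail, and the bracket face is at about +0.136. The rail is laterally at 0 and the tops are at about 0.06 m, as stated. I'll descend behind the row with the fingers closed and push with force checks.

Run:
```python
from h import *
q=quat(1); fu=lambda: state()["ft_force"][:2]@u
arm.move_pose(pt(-.105,.11),q); arm.movel(pt(-.105,.027),rate=.08)
f0=fu(); print("down",state()["ft_force"].round(2),state()["tcp_pos"].round(4))
for v in (-.085,-.03,.03):
    arm.movel(pt(v,.027),rate=.05); print(v,(fu()-f0).round(2))
while v<.054:
    v+=.002; arm.movel(pt(v,.027),rate=.03)
    s=state(); f=fu()-f0; print(round(v,3),((s["tcp_pos"][:2]-C0)@u).round(4),f.round(2))
    if f<-14: break
c=camera("wrist");cv2.imwrite("pics/p.png",c["image"][:,:,::-1])
print(state()["time_s"],s["ft_force"])
```

```text
down [ 0.48  0.15 -0.05] [ 0.5191 -0.1427  0.0275]
-0.085 -1.23
-0.03 -1.06
0.03 -0.26
0.032 0.0319 -1.25
0.034 0.0341 -1.15
0.036 0.0363 -1.69
0.038 0.0384 -1.07
0.04 0.0404 -0.76
0.042 0.0423 0.11
0.044 0.0433 -3.2
0.046 0.0433 -7.21
0.048 0.0434 -12.65
0.05 0.0433 -16.01
12.6 [ -5.32397777 -14.97351697   5.55114221]
```

View pics/p.png

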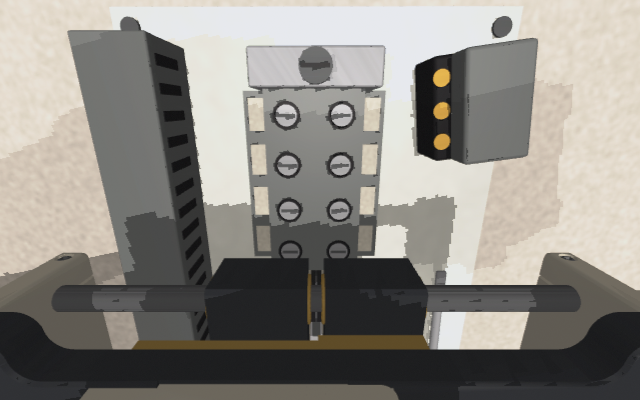

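The row is against the bracket (the bracket's near edge and block d meet at row ~88). The TCP stopped dead at v=0.0433 while the force rose to 16 N. I back off along the rail, lift, and check.

Run:
```python
from h import *
arm.movel(pt(.042,.027),rate=.03); arm.movel(pt(.0,.027),rate=.08)
print(state()["ft_force"].round(2))
arm.movel(pt(-.03,.2),rate=.15)
arm.hold(.3); c=camera("wrist"); np.save("e.npy",c,allow_pickle=True)
cv2.imwrite("pics/e.png",cv2.resize(c["image"][0:240,220:420],None,fx=2.5,fy=2.5)[:,:,::-1])
print(state()["time_s"])
```

```text
[ 0.33 -0.13  0.29]
15.3583
```

View pics/e.png

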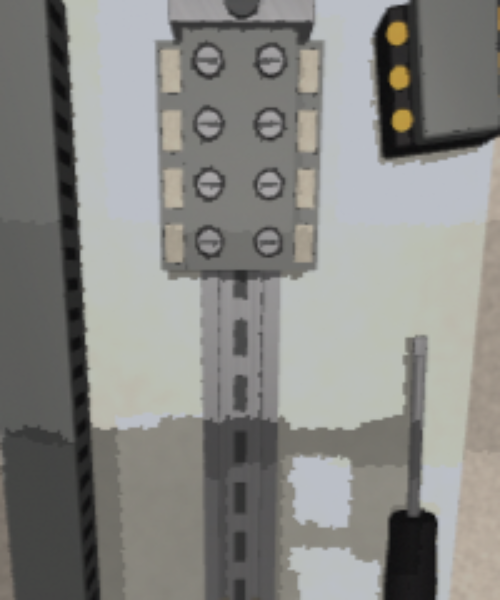

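The row is seated, straight and without visible gaps against the bracket. Its near edge is at crop row ~270 (image row 108). One numeric check, then I hand in.

Run:
```python
from h import *
c=np.load("e.npy",allow_pickle=True).item()
for n,p,z in(("near top",(316,108),.062),("near screws",(315.5,97),.062),("far screws",(315.7,24.5),.062),("bracket top edge",(316.5,10),.068)):
    q=plane(c,p,z)[0][:2]-C0; print(n,(q@u).round(4),(q@w).round(4))
arm.finish_job(); print(state()["time_s"])
```

```text
near top 0.0543 -0.0005
near screws 0.0641 -0.001
far screws 0.1239 -0.0008
bracket top edge 0.1333 -0.0001
the job is handed in; nothing more can be done
the job is handed in; nothing more can be done
```

I pushed the row about 12 cm along the rail with closed fingers from its free end, until it was packed against the end bracket, and handed the job in. It took about 15.4 s of the 38 s allowed; no verdict was reported.

- **Contact:** The push force stayed under 2 N during the slide. At the bracket the fingers stopped dead at 43.3 mm past the middle of the rail while the force rose to 16 N. I then backed straight off along the rail and lifted clear.
- **Packing:** In the last picture, the row's near face and the bracket's face are 79.0 mm apart, against a nominal 80 mm. The outer screws are 59.8 mm apart, against 60 mm. No gaps are visible, and the row is about 1 mm or less off the rail's centre line.
- **Bystanders:** The contactor and screwdriver look untouched in that picture. I did not look at the motor and jar again, but the arm stayed well away from them.
- **Disagreement:** Triangulating from the two wrist views gave the screw heads at about 60 and 68 mm, in line with the 62 mm block tops. The same method put the cap at 5 mm instead of 18 mm, and the panel corner below the bench. The two views were too close together for good heights there, so I used the stated heights for the low features.

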